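Stack the stack-nest totes on their base and close the top

TASK

Put the three empty grey totes away as one stack on the aluminium base plate: the deep undivided tote down in the base's frame, the two-compartment tote on it, then the three-compartment one, and the lid on top. Turn each tote end for end against the one below it (pull tabs at alternate ends), so that they stack instead of nesting, and leave everything fully seated, level and let go. Leave the jar, the bottle and the timer where they are.

Things in the scene. Friction and masses are not known exactly. Their poses are not given: they have to be found in the camera images.
- deep_tote_centre (a point): centre (half-way up) of grey open tote, 65 mm high, one undivided compartment. Rim 114 x 60 mm (x, y); sides flat and upright over the top 21 mm (grip across the 60 mm, mid-length). z up; a flat 15 mm pull tab at the rim marks its +x end. All totes: stacked (tabs at opposite ends) the upper foot stands 5 mm below the lower rim; tabs at one end, it drops 12 to 15 mm deeper (nested, wrong)
- middle_tote_centre (a point): centre (half-way up) of grey open tote, 52 mm high, one cross wall, two compartments. Rim 114 x 60 mm (x, y); sides flat and upright over the top 21 mm (grip across the 60 mm, mid-length). z up; a flat 15 mm pull tab at the rim marks its +x end. All totes: mouth 109 x 55 mm inside, foot 102 x 50 mm, so 2.5 to 3.5 mm play each way when stacked
- shallow_tote_centre (a point): centre (half-way up) of grey open tote, 40 mm high, two cross walls, three compartments. Rim 114 x 60 mm (x, y); sides flat and upright over the top 21 mm (grip across the 60 mm, mid-length). z up; a flat 15 mm pull tab at the rim marks its +x end. All totes: ribs outside at x = +36, -20 mm stand on ledges in the mouth at x = -36, +20 mm of the tote below
- lid_centre (a point): centre (half-way up) of the lid: grey plate 118 x 62 mm (x, y), 4 mm thick, a 104 x 50 mm plug 4 mm deep below, on top a straight grip bar 64 mm long along x, 12 mm wide, 34 mm high (grip it above the plate). 42 mm high in all, lying plug down, z up. On a tote the plate lies on the rim, the plug in the mouth (underside 4 mm below the rim), either way round
- base_floor (a point): centre of the floor of the fixed base: aluminium plate 150 x 92 mm (x, y) with a raised frame, 110 x 56 mm inside, 8 mm high. The point is on the plate, inside the frame, 7 mm above the worktop. The deep tote stands on it within the frame, its length along the frame (x), either way round
- jar_centre (a point): centre of a white sample jar with a blue screw cap, 63 mm across, 53 mm high, standing beside the work; leave it alone
- bottle_centre (a point): centre of a clear bottle with a red cap, 56 mm across, 130 mm high, standing beside the work; leave it alone
- timer_centre (a point): centre of a white lab timer, 66 x 58 x 19 mm, lying behind the work; leave it alone
Not all that is in view belongs to the job. What is shaped like the part that bears middle_tote_centre but green is not meant.

How it is judged:
At the end, for the whole second after the job is handed in: The deep tote stands on the base plate inside the frame, the middle tote stacked (not nested) on it, the shallow tote stacked on that and the lid seated on top: each within 8 mm sideways, 4 mm in height and 0.15 rad in turn of its seat on the one below, level within 0.08 rad, at rest and released (horizontal distance between deep_tote_centre and base_floor below 0.008 m and z of deep_tote_centre in the frame of base_floor between 0.0285 and 0.0365 m and angle between the x axis of deep_tote_centre and the x axis of base_floor, either way round below 0.15 rad and angle between each of deep_tote_centre, middle_tote_centre, shallow_tote_centre, lid_centre's own z axis and vertical below 0.08 rad and linear speed of each of deep_tote, middle_tote, shallow_tote, lid below 0.02 m/s and horizontal distance between middle_tote_centre and deep_tote_centre below 0.008 m and z of middle_tote_centre in the frame of deep_tote_centre between 0.0495 and 0.0575 m and angle between the x axis of middle_tote_centre and the x axis of deep_tote_centre, either way round below 0.15 rad and horizontal distance between shallow_tote_centre and middle_tote_centre below 0.008 m and z of shallow_tote_centre in the frame of middle_tote_centre between 0.037 and 0.045 m and angle between the x axis of shallow_tote_centre and the x axis of middle_tote_centre, either way round below 0.15 rad and horizontal distance between lid_centre and shallow_tote_centre below 0.008 m and z of lid_centre in the frame of shallow_tote_centre between 0.033 and 0.041 m and angle between the x axis of lid_centre and the x axis of shallow_tote_centre, either way round below 0.15 rad); the robot touches nothing.
It fails at once if the jar was disturbed (moved over 30 mm) (distance of jar_centre from where it was at the start of the episode above 0.03 m).
It fails at once if the bottle was disturbed (moved over 30 mm) (distance of bottle_centre from where it was at the start of the episode above 0.03 m).
It fails at once if the timer was disturbed (moved over 30 mm) (distance of timer_centre from where it was at the start of the episode above 0.03 m).
It also fails if it takes over 136 s, if anything falls off the work surface, if the arm or the gripper's body presses on something with over 40 N, if the wrist force passes 120 N, or if a joint passes its speed limit or range.

ROBOT

A 6-joint arm with a two-finger parallel gripper is mounted at the origin on a cart in front of the work surface, level with it; the furniture and walls round the work are solid. World frame = base frame: x ahead of the robot, y to its left, z up, the work surface at z = 0. Lengths are in m, angles in rad, forces in N, time in s.
With the tool pointing down it reaches from about 0.275 to 0.725 m from the base axis. Payload 15.9 kg.
Tool frame: the origin (TCP) lies between the finger pads; the fingertips stand 8 mm ahead of it and the grasp point (between the pads) lies 11 mm behind it; z points along the fingers, y is the line along which they close (so a half turn about z gives the same grasp; the last joint's range is limited). The gripper opens to 85 mm and grips with 20 to 120 N. Pads are 22 mm wide; open, the fingers measure 114 mm over their backs; the gripper's body (76 mm by 85 mm) begins 54 mm behind the grasp point. The pads swing forward as they close: fully open they stand 13 mm farther back than shut.
Start: joints at [1.125, 0.213, -0.034, 1.323, 0, 1.571], TCP at [0.216, 0.451, 0.239] pointing down, gripper open.
Joint ranges: [-2.98, 2.98], [-0.74, 1.72], [-1.14, 1.35], [-2.1, 2.04], [-1.57, 1.44], [-3.14, 3.14]. Speed limits (rad/s): [1.89, 1.89, 2.39, 2.57, 3.14, 3.14].

INTERFACE

Orientations are given as a rotation vector (axis times angle).
In Python, from workcell import robot gives the robot as it stands. The module is installed in compiled form; this text tells all that it offers.
- The arm moves only by the shell command python3 -m inch 'ROWS' [FORCE]. ROWS is JSON, a list that holds one entry, the list of rows, each a list of 7 numbers: the shift along the tool's x, y, z in mm, then the turn, a rotation vector about the tool's x, y, z in degrees, then the opening in per cent of the stroke, from 0 (shut) to 100 (fully open). In form: [[[tx, ty, tz, ax, ay, az, hand], ...]]. A call has 1 to 8 rows; each row shifts and turns the commanded pose from where the row before left it, along the tool's axes as they then stand; what a row does not reach is not made up. A row lasts 1/8 s, in which the tool goes at most 62.5 mm and 10.7 degrees, less where a joint would pass 70% of its speed; a pose out of reach is approached as far as the arm can. A call is refused whole if a number of a shift passes 62.5 or a number of a turn 10.7, either way. A call with a gripper value outside its range is refused whole. The fingers move at their own pace and stop on an object; FORCE is the grip in N (left out, the last holds). Time passes only in rows, so rows that do not move let the fingers close. It gives the time, the measured TCP pose, the force, the opening and the grip force at its end, in the units of the state.
- robot.get_state(): the state, without advancing time (a new reading comes with each control period).
- robot.get_image(name): name is "scene" or "top"; returns a dict with "color" (420x560x3 uint8, red, green, blue), "range_z" (420x560 float32, m along the optical axis (not along the pixel's ray), 0 where there is no reading), "intrinsics" (3x3 intrinsics, pixels), "dist_coeffs" ([k1, k2, p1, p2, k3] as OpenCV has them; the pictures are not rectified), "origin" and "orientation" of the camera in the world. Camera axes: x right, y up, looking along -z (the intrinsics and any distortion apply to the point x, -y, -z); pixel columns grow to the right and rows downward; lengths in m; the calibration is good to about 2 mm. A picture is of the moment at which its call begins.
- robot.job_done(): hands the job in; it is judged then, once.
The state is a dict: "t": time; "joint_positions": joint angles; "joint_vel": joint speeds; "joint_efforts": joint torques, N m; "tcp_pos": TCP position; "tool_rot": TCP orientation; "force": force on the tool from outside, world axes, zero at the start; "torque": the same for the moment, N m; "grip_width": opening from 0.0 (shut) to 1.0 (fully open); "grasp_force": force on a finger pad.
Only numpy, scipy, OpenCV 4.12 (cv2) and the standard library are available. Lean on these libraries where they do the work, as an engineer would, in place of code of your own. Each camera call takes 0.05 s, during which the arm holds its last target. There are 200 camera calls.

## Working session

There is one attempt and no reset: what is moved stays moved. The work goes in short steps, Python scripts to look and compute and a shell command to move; the robot and the scene stay as the last step left them, time stands still between calls to the robot, and variables do not carry over. Pictures are saved under pics/ and viewed, at most 14 in all, crops included, and the job is handed in when it is done.

```bash
mkdir -p pics; cat > h.py <<'E'
import numpy as np, cv2
from scipy.spatial.transform import Rotation as R
from workcell import robot
def rot(o):
    o=np.array(o,float)
    return o if o.shape==(3,3) else (R.from_rotvec(o).as_matrix() if o.size==3 else R.from_quat(o).as_matrix())
def grab(n,save=None):
    im=robot.get_image(n)
    if save: cv2.imwrite('pics/'+save,cv2.cvtColor(im['color'],cv2.COLOR_RGB2BGR))
    return im
def cloud(im):
    h,w=im['range_z'].shape
    u,v=np.meshgrid(np.arange(w),np.arange(h))
    p=cv2.undistortPoints(np.stack([u,v],-1).reshape(-1,1,2).astype(float),np.array(im['intrinsics']),np.array(im['dist_coeffs'])).reshape(h,w,2)
    z=im['range_z']
    P=np.stack([p[...,0]*z,-p[...,1]*z,-z],-1)
    return P@rot(im['orientation']).T+np.array(im['origin'])
E
python3 - <<'E'
from h import *
for n in('top','scene'):
    im=grab(n,n+'0.png'); print(n,im['origin'],im['orientation'],im['intrinsics'],im['dist_coeffs'])
    np.savez(n+'0.npz',c=im['color'],P=cloud(im),z=im['range_z'])
print(robot.get_state())
E
```

```text
top [0.33596972 0.18352334 1.4335689 ] [ 0.15665106 -0.17428998 -1.68480162] [[416.32382333   0.         273.60616431]
 [  0.         416.32382333 205.30135234]
 [  0.           0.           1.        ]] [-0.0297629  0.         0.         0.         0.       ]
scene [ 1.06011918 -0.63409412  1.65522841] [0.52263868 0.13937543 0.51221402] [[451.91306681   0.         281.42499483]
 [  0.         451.91306681 211.49628829]
 [  0.           0.           1.        ]] [-0.05434666  0.          0.          0.          0.        ]
{'t': 0.1, 'joint_positions': array([ 1.12499868e+00,  2.13314483e-01, -3.49479922e-02,  1.32349472e+00,
        7.20876407e-06,  1.57081192e+00]), 'joint_vel': array([ 0.00318366, -0.00098049,  0.00473324,  0.00078515, -0.00021869,
        0.00039975]), 'joint_efforts': array([-1.04068487e-03, -6.87250257e+01,  4.87806845e+01,  1.23046976e-02,
       -9.43760210e-05, -9.00030301e-06]), 'tcp_pos': array([0.21546753, 0.45088478, 0.23888107]), 'tool_rot': array([-6.94448417e-01, -3.06365223e+00,  1.46939113e-03]), 'force': array([ 0.18666141,  0.61014052, -0.21122511]), 'torque': array([ 0.03680076, -0.05398154,  0.01207117]), 'grasp_force': 0.0, 'grip_width': 0.9995547327813693}
```

View pics/top0.png

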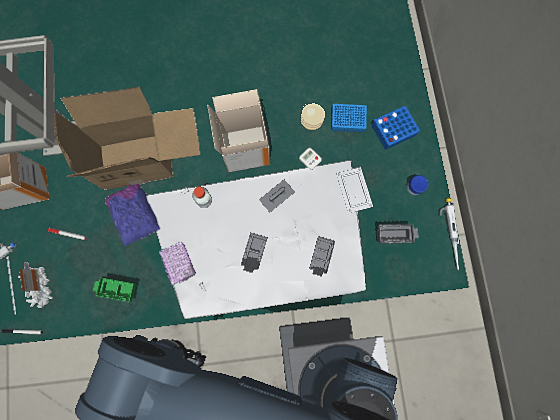

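View pics/scene0.png

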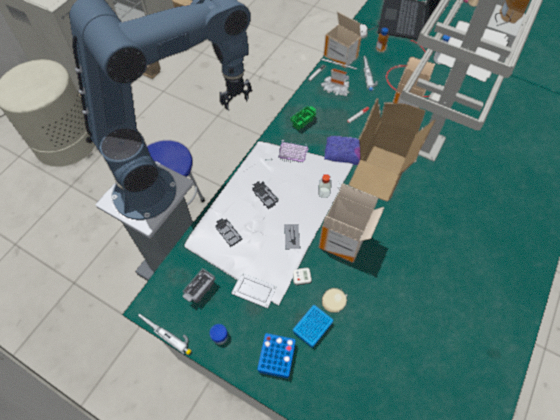

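The top view shows the base frame at about (353,190), the lid at (277,195), and grey totes at (255,252), (321,256) and (396,233). The green decoy is at (116,288). I'll enlarge that area next.

```bash
python3 - <<'E'
from h import *
d=np.load('top0.npz'); c=d['c'][160:290,230:430]
cv2.imwrite('pics/crop0.png',cv2.cvtColor(cv2.resize(c,(800,520),interpolation=cv2.INTER_CUBIC),cv2.COLOR_RGB2BGR))
P=d['P']
for n,(u,v) in dict(base=(353,190),lid=(277,195),A=(255,252),B=(321,256),C=(396,233),jar=(418,184),bottle=(201,195),timer=(310,158),paper=(220,270)).items():
    Q=P[v-9:v+10,u-9:u+10].reshape(-1,3); print(n,P[v,u].round(3),'max z',np.percentile(Q[:,2],[2,50,98]).round(3))
# high-region fits
for n,(u,v,zl,zh) in dict(lid=(277,195,.004,.2),A=(255,252,.015,.2),B=(321,256,.015,.2),C=(396,233,.015,.2)).items():
    W=P[v-28:v+29,u-28:u+29]; m=((W[...,2]>zl)&(W[...,2]<zh)).astype(np.uint8)
    k,l,s,ce=cv2.connectedComponentsWithStats(m); i=l[28,28] or 1+np.argmax(s[1:,4])
    q=W[l==i]; r=cv2.minAreaRect((q[:,:2]*1000).astype(np.float32)); print(n,len(q),r,q[:,2].max())
E
```

```text
base [ 0.654 -0.134  0.012] max z [0.001 0.007 0.017]
lid [0.663 0.134 0.037] max z [-0.001  0.009  0.045]
A [0.478 0.232 0.028] max z [-0.002  0.007  0.054]
B [0.439 0.011 0.012] max z [-0.     0.009  0.04 ]
C [ 0.486 -0.26   0.004] max z [-0.002  0.01   0.067]
jar [ 0.639 -0.351  0.053] max z [-0.004  0.049  0.056]
bottle [0.671 0.381 0.129] max z [-0.002  0.093  0.132]
timer [ 0.789 -0.     0.011] max z [-0.004  0.014  0.021]
paper [0.434 0.358 0.001] max z [-0.004  0.002  0.008]
lid 1205 ((663.2061767578125, 129.75643920898438), (204.5540008544922, 189.36061096191406), 88.21556091308594) 0.050421459238403576
A 396 ((473.9377746582031, 237.91970825195312), (60.291622161865234, 128.216552734375), 66.5908432006836) 0.057629651343416244
B 357 ((435.66986083984375, 12.33108901977539), (60.39976119995117, 128.61517333984375), 67.07241821289062) 0.04556532772836874
C 462 ((477.2642517089844, -249.77783203125), (130.4447784423828, 59.47212600708008), 83.84291076660156) 0.07080658689902286
```

View pics/crop0.png

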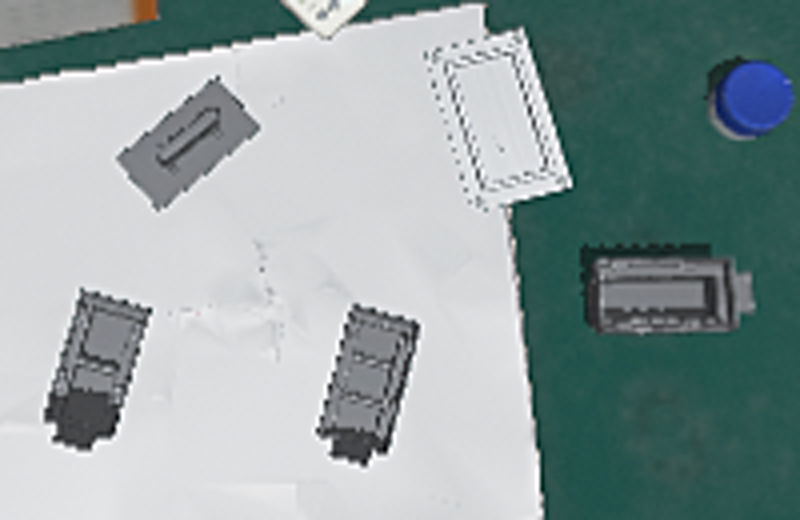

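```bash
cat >> h.py <<'E'
def yaw(): 
    x=rot(robot.get_state()['tool_rot'])[:,0]; return np.degrees(np.arctan2(x[1],x[0]))
def plan(x,y,z,yw=None):
    """print remaining turn (deg, about tool) and tool-frame shift after that turn"""
    s=robot.get_state(); M=rot(s['tool_rot']); y0=yaw()
    t=np.radians(y0 if yw is None else yw)
    T=np.array([[np.cos(t),np.sin(t),0],[np.sin(t),-np.cos(t),0],[0,0,-1.]])
    print('tcp',s['tcp_pos'].round(4),'yaw %.1f'%y0,'j',np.degrees(s['joint_positions']).round(0),'t %.2f'%s['t'],'w %.3f gf %.1f'%(s['grip_width'],s['grasp_force']),'F',s['force'].round(1))
    print(' turn',np.degrees(R.from_matrix(M.T@T).as_rotvec()).round(1),'shift(after turn) mm',(T.T@(np.array([x,y,z])-s['tcp_pos'])*1000).round(1))
E
python3 - <<'E'
from h import *
d=np.load('top0.npz'); P=d['P']
def comp(P,u,v,zl,zh,w=28):
    W=P[v-w:v+w+1,u-w:u+w+1]; m=((W[...,2]>zl)&(W[...,2]<zh)).astype(np.uint8)
    k,l,s,ce=cv2.connectedComponentsWithStats(m,connectivity=8); i=1+np.argmax(s[1:,4]); return W[l==i]
for n,u,v,zl,zh,L in (('lid',277,195,.0055,.016,118),('lidbar',277,195,.025,.06,64),('A mid',255,252,.042,.08,129),('B sh',321,256,.031,.08,129),('C deep',396,233,.056,.1,129),('base',353,190,.004,.03,150),('frame',353,190,.0115,.03,126)):
    q=comp(P,u,v,zl,zh); r=cv2.minAreaRect((q[:,:2]*1000).astype(np.float32)); b=cv2.boxPoints(r)
    e=max((b[1]-b[0],b[2]-b[1]),key=np.linalg.norm); 
    print(n,len(q),np.round(r[0],1),np.round(sorted(r[1]),1),'ang %.1f'%(np.degrees(np.arctan2(e[1],e[0]))%180),'med z',np.median(q[:,2]).round(4))
    # tab side: narrow end
    a=e/np.linalg.norm(e); s=(q[:,:2]*1000-r[0])@a; t=(q[:,:2]*1000-r[0])@np.array([-a[1],a[0]])
    for sg in(1,-1):
        k=sg*s>max(r[1])/2-11; print('   end',np.round(sg*a,2),'width',np.ptp(t[k]).round(1))
plan(.477,-.25,.2,-90)
E
```

```text
lid 589 [682.  148.6] [135.2 149.3] ang 95.6 med z 0.0082
   end [ 0.1 -1. ] width 85.2
   end [-0.1  1. ] width 48.8
lidbar 74 [668.1 135.1] [12.8 64.1] ang 121.9 med z 0.0409
   end [ 0.53 -0.85] width 10.5
   end [-0.53  0.85] width 10.2
A mid 76 [442.3 266.6] [32.3 70.5] ang 18.9 med z 0.049
   end [0.95 0.32] width 12.9
   end [-0.95 -0.32] width 21.9
B sh 138 [435.5  12. ] [ 59.9 128.6] ang 157.3 med z 0.0371
   end [ 0.92 -0.39] width 59.0
   end [-0.92  0.39] width 33.3
C deep 182 [ 477.5 -250. ] [ 58.7 130.2] ang 83.6 med z 0.0621
   end [0.11 0.99] width 57.3
   end [-0.11 -0.99] width 34.1
base 1068 [ 666.2 -116.2] [165.6 192.8] ang 175.5 med z 0.0073
   end [ 1.   -0.08] width 32.6
   end [-1.    0.08] width 63.0
frame 28 [ 704.1 -108.4] [27.2 43.4] ang 141.4 med z 0.0137
   end [ 0.78 -0.62] width 10.3
   end [-0.78  0.62] width 8.4
tcp [0.2155 0.4509 0.2389] yaw 154.5 j [64. 12. -2. 76.  0. 90.] t 0.10 w 1.000 gf 0.0 F [ 0.2  0.6 -0.2]
 turn [-0.000e+00 -1.000e-01 -1.155e+02] shift(after turn) mm [ 700.9 -261.5   38.9]
```

The crop confirms which part is which: two-compartment tote on the left, three-compartment tote in the middle, and the deep tote at right with its tab towards image right. All three tabs are clear. The depth fit for the base ran into the paper, so I'll read its corners from an enlarged crop.

```bash
python3 - <<'E'
from h import *
c=np.load('top0.npz')['c'][162:217,325:385]
cv2.imwrite('pics/crop1.png',cv2.cvtColor(cv2.resize(c,(600,550),interpolation=cv2.INTER_CUBIC),cv2.COLOR_RGB2BGR))
E
```

```text
(no output)
```

View pics/crop1.png

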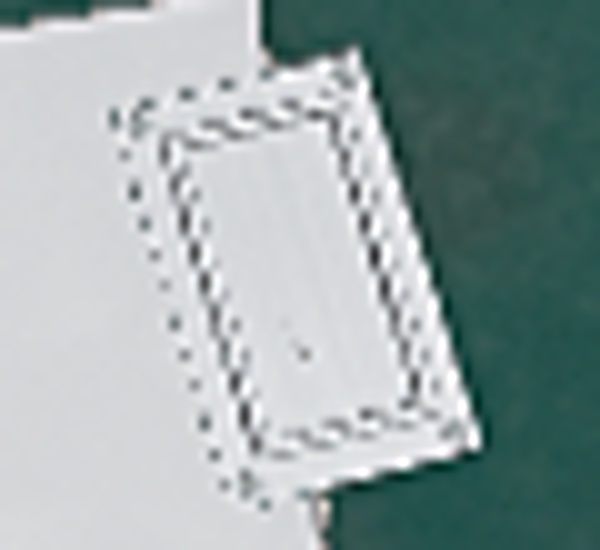

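The crop shows the plate's outer corners at about (115,115), (357,50), (480,450) and (237,500). The frame's inner corners are at about (168,140), (332,108), (418,402) and (253,450).

```bash
python3 - <<'E'
from h import *
im=grab('top')
def px(u,v,z):
    p=cv2.undistortPoints(np.array([[[u,v]]],float),np.array(im['intrinsics']),np.array(im['dist_coeffs'])).ravel()
    r=rot(im['orientation'])@np.array([p[0],-p[1],-1]); o=np.array(im['origin']); return (o+r*(z-o[2])/r[2])[:2]*1000
for n,z,C in(('outer',.007,[(115,115),(357,50),(480,450),(237,500)]),('inner',.011,[(168,140),(332,108),(418,402),(253,450)])):
    Q=np.array([px(325+(x+.5)/10-.5,162+(y+.5)/10-.5,z) for x,y in C]); e=[Q[i]-Q[(i+1)%4] for i in range(4)]
    d=e[3]*-1
    print(n,Q.round(0).tolist(),'c',Q.mean(0).round(1),'sides',[round(float(np.linalg.norm(a)),1) for a in e],'angs',[round(float(np.degrees(np.arctan2(a[1],a[0]))%90),1) for a in e])
s=grab('scene','s1.png'); 
# scene cloud base plate: frame-height points
P=cloud(s); m=(abs(P[...,0]-.66)<.12)&(abs(P[...,1]+.13)<.12)
print('table z near base', np.percentile(P[m][:,2],[5,50,95]).round(4))
for n,x,y,zl,L in(('A',.481,.235,.02,0),('B',.442,.009,.018,0),('C',.478,-.242,.02,0),('lidbar',.668,.135,.025,0)):
    k=(abs(P[...,0]-x)<.08)&(abs(P[...,1]-y)<.08)&(P[...,2]>zl); q=P[k]; r=cv2.minAreaRect((q[:,:2]*1000).astype(np.float32)); print(n,len(q),r,np.percentile(q[:,2],97))
E
```

```text
outer [[724.0, -85.0], [738.0, -175.0], [588.0, -194.0], [581.0, -107.0]] c [ 657.6 -140.4] sides [90.7, 150.7, 87.8, 144.9] angs [8.6, 7.3, 4.8, 8.4]
inner [[712.0, -102.0], [716.0, -162.0], [607.0, -174.0], [597.0, -114.0]] c [ 657.9 -138.1] sides [60.0, 110.0, 61.0, 115.3] angs [4.5, 6.6, 9.4, 6.1]
table z near base [-0.0053  0.003   0.0126]
A 299 ((472.9552307128906, 234.13101196289062), (63.78319549560547, 134.71046447753906), 67.48767852783203) 0.05694624112355261
B 252 ((434.97039794921875, 8.230720520019531), (62.232704162597656, 132.02203369140625), 67.60619354248047) 0.04316808938524172
C 404 ((476.122802734375, -253.77964782714844), (129.80447387695312, 65.3570327758789), 84.22423553466797) 0.06853458236113542
lidbar 46 ((667.8910522460938, 130.9601593017578), (11.605271339416504, 61.65803909301758), 33.621437072753906) 0.04653896259560895
```

Two cameras agree within about 3.5 mm. The deep tote is at about (477,-244) with its tab towards -96°, and the base is at about (657.5,-141) with its x axis at 7°. I'll turn the wrist first.

```bash
python3 -m inch '[[[0,0,0,0,0,10,100],[0,0,0,0,0,10,100],[0,0,0,0,0,10,100],[0,0,0,0,0,10,100],[0,0,0,0,0,10,100],[0,0,0,0,0,10,100],[0,0,0,0,0,10.5,100],[0,0,0,0,0,0,100]]]' 30; python3 -c "
from h import *; plan(.4775,-.244,.15,84)"
```

```text
t: 1.2
tcp_pos: [0.2155, 0.451, 0.2392]
tool_rot: [2.334, 2.102, -0.0]
force: [0.2, 0.8, -0.2]
grip_width: 0.996
grasp_force: 0.0
tcp [0.2155 0.451  0.2392] yaw 84.0 j [ 64.  12.  -2.  76.   0. 160.] t 1.20 w 0.996 gf 0.0 F [ 0.2  0.8 -0.2]
 turn [-0.  0.  0.] shift(after turn) mm [-663.9  333.2   89.2]
```

```bash
python3 -m inch '[[[-41.5,20.8,2,0,0,0,100],[-41.5,20.8,2,0,0,0,100],[-41.5,20.8,2,0,0,0,100],[-41.5,20.8,2,0,0,0,100],[-41.5,20.8,2,0,0,0,100],[-41.5,20.8,2,0,0,0,100],[-41.5,20.8,2,0,0,0,100],[-41.5,20.8,2,0,0,0,100]]]'; python3 -m inch '[[[-41.5,20.8,2,0,0,0,100],[-41.5,20.8,2,0,0,0,100],[-41.5,20.8,2,0,0,0,100],[-41.5,20.8,2,0,0,0,100],[-41.5,20.8,10,0,0,0,100],[-41.5,20.8,10,0,0,0,100],[-41.5,20.8,10,0,0,0,100],[0,0,10,0,0,0,100]]]'; python3 -c "
from h import *; plan(.4775,-.244,.15,84);grab('scene','s2.png')
c=cv2.imread('pics/s2.png')[220:360,120:320]; cv2.imwrite('pics/s2c.png',cv2.resize(c,(800,560),interpolation=cv2.INTER_CUBIC))"
```

```text
t: 2.2
tcp_pos: [0.3464, 0.102, 0.2234]
tool_rot: [2.329, 2.108, 0.001]
force: [0.6, 1.1, -0.5]
grip_width: 1.0
grasp_force: 0.0
t: 3.2
tcp_pos: [0.4608, -0.2031, 0.1744]
tool_rot: [-2.333, -2.104, 0.001]
force: [-0.6, 1.3, -0.1]
grip_width: 0.997
grasp_force: 0.0
tcp [ 0.4608 -0.2031  0.1744] yaw 84.1 j [-24.  14.  -9.  67.  -0.  72.] t 3.20 w 0.997 gf 0.0 F [-0.6  1.3 -0.1]
 turn [-0.   0.   0.1] shift(after turn) mm [-38.9  20.9  24.4]
```

View pics/s2c.png

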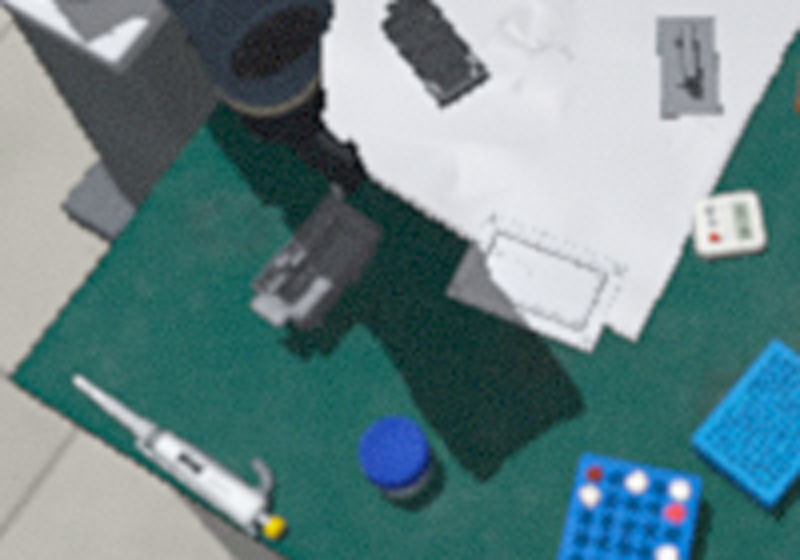

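The view shows the hand beside and above the deep tote, which is undisturbed. I'll centre over it and descend.

```bash
python3 -m inch '[[[-19.5,10.5,12,0,0,0,100],[-19.5,10.5,12,0,0,0,100],[0,0,20,0,0,0,100],[0,0,20,0,0,0,100],[0,0,0,0,0,0,100],[0,0,0,0,0,0,100]]]'; python3 -c "
from h import *; plan(.4775,-.244,.047,84)"
```

```text
t: 4.0
tcp_pos: [0.4774, -0.2413, 0.1123]
tool_rot: [2.333, 2.103, 0.0]
force: [-0.6, -1.3, -0.6]
grip_width: 0.994
grasp_force: 0.0
tcp [ 0.4774 -0.2413  0.1123] yaw 84.1 j [-27.  19. -11.  59.   0.  69.] t 4.00 w 0.994 gf 0.0 F [-0.6 -1.3 -0.6]
 turn [0.  0.  0.1] shift(after turn) mm [-2.6  0.4 65.3]
```

```bash
python3 -m inch '[[[-2.5,0.5,15,0,0,0,100],[0,0,20,0,0,0,100],[0,0,20,0,0,0,100],[0,0,10,0,0,0,100],[0,0,0,0,0,0,100],[0,0,0,0,0,0,50],[0,0,0,0,0,0,50],[0,0,0,0,0,0,50]]]' 30;  python3 -m inch '[[[0,0,0,0,0,0,50],[0,0,0,0,0,0,50],[0,0,0,0,0,0,50],[0,0,0,0,0,0,50]]]';python3 -c "
from h import *; plan(.4775,-.244,.200,84)"
```

```text
t: 5.0
tcp_pos: [0.478, -0.2446, 0.0471]
tool_rot: [2.334, 2.1, 0.001]
force: [0.6, 0.3, 7.1]
grip_width: 0.698
grasp_force: 33.0
t: 5.5
tcp_pos: [0.4779, -0.2446, 0.0471]
tool_rot: [2.334, 2.1, 0.001]
force: [0.2, 0.6, 6.2]
grip_width: 0.7
grasp_force: 33.0
tcp [ 0.4779 -0.2446  0.0471] yaw 84.0 j [-27.  23. -16.  51.   0.  69.] t 5.50 w 0.700 gf 33.0 F [0.2 0.6 6.2]
 turn [ 0.1  0.  -0. ] shift(after turn) mm [   0.5   -0.5 -152.9]
```

```bash
python3 -m inch '[[[0,0,-15,0,0,0,50],[0,0,-25,0,0,0,50],[0,0,-25,0,0,0,50],[0,0,-10,0,0,9,50],[0,0,0,0,0,10,50],[0,0,0,0,0,10,50],[0,0,0,0,0,10,50],[0,0,0,0,0,10,50]]]';  python3 -m inch '[[[0,0,0,0,0,10,50],[0,0,0,0,0,10,50],[0,0,0,0,0,8,50],[0,0,0,0,0,0,50]]]';python3 -c "
from h import *; plan(.6575,-.141,.120,7)"
```

```text
t: 6.5
tcp_pos: [0.4774, -0.2443, 0.1223]
tool_rot: [2.999, 0.935, 0.0]
force: [-0.7, -1.0, -3.0]
grip_width: 0.691
grasp_force: 33.7
t: 7.0
tcp_pos: [0.4774, -0.2443, 0.1221]
tool_rot: [3.135, 0.192, 0.001]
force: [0.5, -0.2, -2.5]
grip_width: 0.697
grasp_force: 33.7
tcp [ 0.4774 -0.2443  0.1221] yaw 7.0 j [-27.  19. -10.  61.  -0. 146.] t 7.00 w 0.697 gf 33.7 F [ 0.5 -0.2 -2.5]
 turn [ 0. -0.  0.] shift(after turn) mm [191.4 -80.6   2.1]
```

```bash
python3 -m inch '[[[32,-13.4,0,0,0,0,50],[32,-13.4,0,0,0,0,50],[32,-13.4,0,0,0,0,50],[32,-13.4,0,0,0,0,50],[32,-13.4,2,0,0,0,50],[31.4,-13.6,0,0,0,0,50],[0,0,0,0,0,0,50],[0,0,0,0,0,0,50]]]';  python3 -c "
from h import *; plan(.6575,-.141,.120,7)
t=grab('top','t3.png');s=grab('scene','s3.png')
a=cv2.imread('pics/t3.png')[150:240,310:400]; b=cv2.imread('pics/s3.png')[240:330,210:300]
cv2.imwrite('pics/c3.png',np.hstack([cv2.resize(i,(400,400),interpolation=cv2.INTER_CUBIC) for i in(a,b)]))"
```

```text
t: 8.0
tcp_pos: [0.6572, -0.1412, 0.1194]
tool_rot: [3.136, 0.194, -0.001]
force: [0.2, -0.6, -1.1]
grip_width: 0.696
grasp_force: 33.7
tcp [ 0.6572 -0.1412  0.1194] yaw 7.1 j [-12.  35.  15.  70.  -0. 161.] t 8.00 w 0.696 gf 33.7 F [ 0.2 -0.6 -1.1]
 turn [0.  0.  0.1] shift(after turn) mm [ 0.4 -0.2 -0.6]
```

View pics/c3.png

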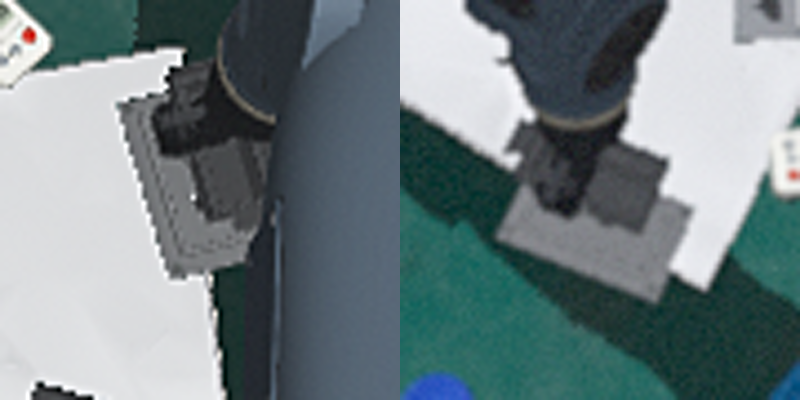

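The hand and tote are centred over the base, but the arm hides the rim. I'll go down by feel: the frame top would stop the tote at TCP 62 mm, and seated is 54 mm.

```bash
python3 -m inch '[[[0,0,20,0,0,0,50],[0,0,20,0,0,0,50],[0,0,9,0,0,0,50],[0,0,2,0,0,0,50],[0,0,2,0,0,0,50],[0,0,2,0,0,0,50],[0,0,0,0,0,0,50]]]';  python3 -m inch '[[[0,0,2,0,0,0,50],[0,0,0,0,0,0,50],[0,0,0,0,0,0,50]]]'; python3 -m inch '[[[0,0,2,0,0,0,50],[0,0,0,0,0,0,50],[0,0,0,0,0,0,50]]]'; python3 -c "
from h import *; plan(.6575,-.141,.054,7)"
```

```text
t: 8.98
tcp_pos: [0.6576, -0.1411, 0.0645]
tool_rot: [3.136, 0.191, 0.0]
force: [-0.6, -1.0, -2.6]
grip_width: 0.697
grasp_force: 33.6
t: 9.35
tcp_pos: [0.6576, -0.1411, 0.0623]
tool_rot: [3.136, 0.191, 0.0]
force: [-0.6, -0.3, -1.5]
grip_width: 0.691
grasp_force: 33.6
t: 9.72
tcp_pos: [0.6576, -0.1411, 0.0603]
tool_rot: [-3.136, -0.191, 0.0]
force: [-0.5, -0.5, -2.3]
grip_width: 0.697
grasp_force: 33.6
tcp [ 0.6576 -0.1411  0.0603] yaw 7.0 j [-12.  37.  10.  62.   0. 161.] t 9.72 w 0.697 gf 33.6 F [-0.5 -0.5 -2.3]
 turn [-0.  0. -0.] shift(after turn) mm [-0.  -0.1  6.3]
```

No contact at 60 mm, so the tote is inside the frame. I'll carry on down.

```bash
python3 -m inch '[[[0,0,2,0,0,0,50],[0,0,0,0,0,0,50],[0,0,1.5,0,0,0,50],[0,0,0,0,0,0,50],[0,0,1.5,0,0,0,50],[0,0,0,0,0,0,50],[0,0,0,0,0,0,50]]]'; python3 -m inch '[[[0,0,1.5,0,0,0,50],[0,0,0,0,0,0,50],[0,0,0,0,0,0,50]]]'; python3 -c "
from h import *; plan(.6575,-.141,.054,7)"
```

```text
t: 10.6
tcp_pos: [0.6576, -0.1411, 0.0553]
tool_rot: [3.136, 0.191, -0.0]
force: [-0.2, 0.2, -1.6]
grip_width: 0.696
grasp_force: 33.6
t: 10.98
tcp_pos: [0.6577, -0.1411, 0.0542]
tool_rot: [3.136, 0.191, 0.001]
force: [-2.3, 1.1, 6.2]
grip_width: 0.694
grasp_force: 34.5
tcp [ 0.6577 -0.1411  0.0542] yaw 7.0 j [-12.  37.   9.  62.   0. 161.] t 10.97 w 0.694 gf 34.5 F [-2.3  1.1  6.2]
 turn [ 0. -0. -0.] shift(after turn) mm [-0.2 -0.1  0.2]
```

Contact came at 54.2 mm, so the deep tote is seated. I'll release, lift, and turn for the middle tote.

```bash
python3 -m inch '[[[0,0,0,0,0,0,100],[0,0,0,0,0,0,100],[0,0,0,0,0,0,100],[0,0,-10,0,0,0,100],[0,0,-25,0,0,0,100],[0,0,-35,0,0,0,100],[0,0,-40,0,0,0,100],[0,0,-35,0,0,-10,100]]]'; python3 -m inch '[[[0,0,0,0,0,-10,100],[0,0,0,0,0,-10,100],[0,0,0,0,0,-10,100],[0,0,0,0,0,-10,100],[0,0,0,0,0,-10,100],[0,0,0,0,0,-10,100],[0,0,0,0,0,-10,100],[0,0,0,0,0,-10,100]]]'; python3 -m inch '[[[0,0,0,0,0,-10,100],[0,0,0,0,0,-10,100],[0,0,0,0,0,-10,100],[0,0,0,0,0,-10,100],[0,0,0,0,0,-10,100],[0,0,0,0,0,-10,100],[0,0,0,0,0,0,100]]]'; python3 -c "
from h import *; plan(.4803,.2331,.12,157)"
```

```text
t: 11.98
tcp_pos: [0.6576, -0.1411, 0.2012]
tool_rot: [3.106, 0.468, 0.002]
force: [1.0, -0.6, -0.4]
grip_width: 0.999
grasp_force: 0.0
t: 12.98
tcp_pos: [0.6576, -0.1411, 0.1996]
tool_rot: [2.075, 2.358, 0.0]
force: [0.0, 0.4, -0.0]
grip_width: 1.003
grasp_force: 0.0
t: 13.85
tcp_pos: [0.6576, -0.1411, 0.1995]
tool_rot: [0.629, 3.077, -0.0]
force: [-0.5, 0.4, 0.2]
grip_width: 1.002
grasp_force: 0.0
tcp [ 0.6576 -0.1411  0.1995] yaw 156.9 j [-12.  34.  25.  81.  -0.  11.] t 13.85 w 1.002 gf 0.0 F [-0.5  0.4  0.2]
 turn [ 0.   0.  -0.1] shift(after turn) mm [309.4 275.2  79.5]
```

```bash
python3 -m inch '[[[25.8,23,4,0,0,0,100],[25.8,23,4,0,0,0,100],[25.8,23,4,0,0,0,100],[25.8,23,4,0,0,0,100],[25.8,23,4,0,0,0,100],[25.8,23,8,0,0,0,100],[25.8,23,8,0,0,0,100],[25.8,23,8,0,0,0,100]]]'; python3 -m inch '[[[25.8,23,8,0,0,0,100],[25.8,23,8,0,0,0,100],[25.8,23,10,0,0,0,100],[25.6,22.2,10,0,0,0,100],[0,0,0,0,0,0,100],[0,0,0,0,0,0,100]]]'; cat > m.py <<'E'
from h import *
import sys
def rim(P,x,y,zl,zh,w=.1):
    k=(abs(P[...,0]-x)<w)&(abs(P[...,1]-y)<w)&(P[...,2]>zl)&(P[...,2]<zh); q=P[k]; r=cv2.minAreaRect((q[:,:2]*1000).astype(np.float32)); b=cv2.boxPoints(r)
    e=max((b[1]-b[0],b[2]-b[1]),key=np.linalg.norm); print(len(q),np.round(r[0],1),np.round(sorted(r[1]),1),'ang %.1f'%(np.degrees(np.arctan2(e[1],e[0]))%180),'z med/97', np.percentile(q[:,2],[50,97]).round(4))
E
python3 -c "
from m import *; plan(.4803,.2331,.034,157)
for n in('top','scene'):
    im=grab(n,n[0]+'4.png'); rim(cloud(im),.657,-.141,.045,.1)
a=cv2.imread('pics/t4.png')[150:240,310:400]; b=cv2.imread('pics/s4.png')[240:330,210:300]
cv2.imwrite('pics/c4.png',np.hstack([cv2.resize(i,(400,400),interpolation=cv2.INTER_CUBIC) for i in(a,b)]))"
```

```text
t: 14.85
tcp_pos: [0.5392, 0.11, 0.1551]
tool_rot: [0.635, 3.076, 0.0]
force: [0.6, 0.1, 0.4]
grip_width: 1.001
grasp_force: 0.0
t: 15.6
tcp_pos: [0.4808, 0.2331, 0.1192]
tool_rot: [0.631, 3.077, 0.0]
force: [0.2, 0.1, 0.4]
grip_width: 0.996
grasp_force: 0.0
tcp [0.4808 0.2331 0.1192] yaw 156.8 j [ 26.  19. -10.  60.  -0.  49.] t 15.60 w 0.996 gf 0.0 F [0.2 0.1 0.4]
 turn [ 0.   0.  -0.2] shift(after turn) mm [ 0.4 -0.2 85.2]
402 [ 651.9 -139.8] [ 62.4 128.5] ang 7.5 z med/97 [0.0607 0.0739]
335 [ 650.6 -143.7] [ 62.1 130.2] ang 7.7 z med/97 [0.0602 0.0767]
```

View pics/c4.png

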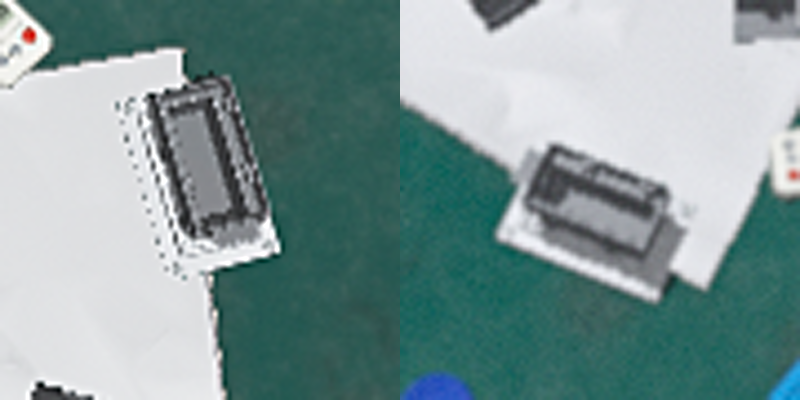

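The deep tote stands inside the frame, level, at about (658.5,-141), with its tab towards the robot and its rim at about 72 mm. Next I'll grip the middle tote.

```bash
python3 -m inch '[[[0,0,20,0,0,0,100],[0,0,25,0,0,0,100],[0,0,25,0,0,0,100],[0,0,15.5,0,0,0,100],[0,0,0,0,0,0,100],[0,0,0,0,0,0,50],[0,0,0,0,0,0,50],[0,0,0,0,0,0,50]]]' 30;  python3 -m inch '[[[0,0,0,0,0,0,50],[0,0,0,0,0,0,50],[0,0,0,0,0,0,50],[0,0,0,0,0,0,50]]]';python3 -c "
from h import *; plan(.4803,.2331,.150,157)"
```

```text
t: 16.7
tcp_pos: [0.4812, 0.2335, 0.0344]
tool_rot: [0.627, 3.077, 0.001]
force: [-0.9, -1.2, 5.9]
grip_width: 0.692
grasp_force: 32.7
t: 17.2
tcp_pos: [0.4812, 0.2335, 0.0344]
tool_rot: [0.627, 3.077, 0.001]
force: [-0.1, -0.4, 6.1]
grip_width: 0.694
grasp_force: 32.7
tcp [0.4812 0.2335 0.0344] yaw 157.0 j [ 26.  23. -17.  49.  -0.  49.] t 17.20 w 0.694 gf 32.7 F [-0.1 -0.4  6.1]
 turn [ 0.1  0.1 -0. ] shift(after turn) mm [   0.7   -0.7 -115.6]
```

```bash
python3 -m inch '[[[0,0,-15,0,0,0,50],[0,0,-25,0,0,0,50],[0,0,-30,0,0,0,50],[0,0,-35,0,0,10,50],[0,0,-15,0,0,10,50],[0,0,0,0,0,10,50],[0,0,0,0,0,10,50],[0,0,0,0,0,10,50]]]'; python3 -m inch '[[[0,0,0,0,0,10,50],[0,0,0,0,0,10,50],[0,0,0,0,0,10,50],[0,0,0,0,0,10,50],[0,0,0,0,0,10,50],[0,0,0,0,0,10,50],[0,0,0,0,0,10,50],[0,0,0,0,0,10,50]]]'; python3 -m inch '[[[0,0,0,0,0,10,50],[0,0,0,0,0,9.5,50],[0,0,0,0,0,0,50]]]';python3 -c "
from h import *; plan(.6585,-.141,.150,7.3)"
```

```text
t: 18.2
tcp_pos: [0.4807, 0.2333, 0.1547]
tool_rot: [1.877, 2.519, 0.002]
force: [-0.3, -0.8, -1.2]
grip_width: 0.697
grasp_force: 33.1
t: 19.2
tcp_pos: [0.4807, 0.2334, 0.1546]
tool_rot: [-3.057, -0.723, -0.002]
force: [-0.3, -0.4, -1.5]
grip_width: 0.699
grasp_force: 33.1
t: 19.58
tcp_pos: [0.5064, 0.1507, 0.1546]
tool_rot: [-3.049, -0.383, 0.024]
force: [0.0, 0.2, -1.5]
grip_width: 0.694
grasp_force: 33.2
tcp [0.5064 0.1507 0.1546] yaw 14.3 j [ 14.  18.  -7.  65.   4. 180.] t 19.57 w 0.694 gf 33.2 F [ 0.   0.2 -1.5]
 turn [-4.   0.6  7. ] shift(after turn) mm [113.8 308.7   4.6]
```

Joint 6 hit its end stop during the turn, because the pan angle was still too far left, so the arm drifted a little. I'll move toward the base first, then finish the turn.

```bash
python3 -m inch '[[[10,30,0,0,0,0,50],[10,30,0,0,0,0,50],[10,30,0,0,0,0,50],[10,30,0,0,0,0,50],[0,0,0,0,0,0,50]]]';python3 -c "
from h import *; plan(.6585,-.141,.150,7.3)"
```

```text
t: 20.2
tcp_pos: [0.5752, 0.0466, 0.1452]
tool_rot: [-3.049, -0.389, 0.024]
force: [-0.1, 1.0, -1.3]
grip_width: 0.694
grasp_force: 33.3
tcp [0.5752 0.0466 0.1452] yaw 14.5 j [  3.  24.   1.  68.   4. 168.] t 20.20 w 0.694 gf 33.3 F [-0.1  1.  -1.3]
 turn [-3.9  0.7  7.2] shift(after turn) mm [ 58.8 196.7  -4.8]
```

```bash
python3 -m inch '[[[0,0,0,-3.9,0.7,7.2,50],[9.8,32.8,-2,0,0,0,50],[9.8,32.8,-2,0,0,0,50],[9.8,32.8,0,0,0,0,50],[9.8,32.8,0,0,0,0,50],[9.8,32.8,0,0,0,0,50],[9.8,32.7,0,0,0,0,50],[0,0,0,0,0,0,50]]]';python3 -m inch '[[[0,0,0,0,0,0,50]]]'; python3 -c "
from h import *; plan(.6585,-.141,.11,7.3)"
```

```text
t: 21.2
tcp_pos: [0.6584, -0.1407, 0.1489]
tool_rot: [-3.134, -0.201, -0.001]
force: [-0.3, -0.0, -1.7]
grip_width: 0.697
grasp_force: 33.3
t: 21.32
tcp_pos: [0.6579, -0.1387, 0.149]
tool_rot: [-3.134, -0.204, -0.0]
force: [-0.3, 0.1, -1.3]
grip_width: 0.694
grasp_force: 33.3
tcp [ 0.6579 -0.1387  0.149 ] yaw 7.4 j [-12.  35.  18.  74.   0. 161.] t 21.32 w 0.694 gf 33.3 F [-0.3  0.1 -1.3]
 turn [-0.1 -0.   0.1] shift(after turn) mm [ 0.3  2.4 39. ]
```

```bash
python3 -m inch '[[[0,2.3,10,0,0,0,50],[0,0,15,0,0,0,50],[0,0,14,0,0,0,50],[0,0,0,0,0,0,50],[0,0,0,0,0,0,50]]]'; python3 -m inch '[[[0,0,2,0,0,0,50],[0,0,0,0,0,0,50],[0,0,0,0,0,0,50]]]';python3 -m inch '[[[0,0,2,0,0,0,50],[0,0,0,0,0,0,50],[0,0,0,0,0,0,50]]]'; python3 -c "
from h import *; plan(.6585,-.141,.1014,7.3)"
```

```text
t: 21.95
tcp_pos: [0.6584, -0.1422, 0.1097]
tool_rot: [-3.134, -0.203, -0.0]
force: [-0.1, 0.2, -1.7]
grip_width: 0.697
grasp_force: 33.3
t: 22.32
tcp_pos: [0.6583, -0.1422, 0.1077]
tool_rot: [-3.134, -0.202, -0.0]
force: [0.1, 0.5, -0.9]
grip_width: 0.696
grasp_force: 33.3
t: 22.7
tcp_pos: [0.6583, -0.1422, 0.1055]
tool_rot: [-3.134, -0.203, 0.0]
force: [-0.3, -0.6, -0.9]
grip_width: 0.696
grasp_force: 33.3
tcp [ 0.6583 -0.1422  0.1055] yaw 7.4 j [-12.  36.  14.  68.   0. 160.] t 22.70 w 0.696 gf 33.3 F [-0.3 -0.6 -0.9]
 turn [-0.1 -0.   0.1] shift(after turn) mm [ 0.4 -1.1  4.1]
```

```bash
python3 -m inch '[[[0,-1,1.5,0,0,0,50],[0,0,0,0,0,0,50],[0,0,0,0,0,0,50]]]'; python3 -m inch '[[[0,0,1.5,0,0,0,50],[0,0,0,0,0,0,50],[0,0,0,0,0,0,50]]]';python3 -m inch '[[[0,0,1.5,0,0,0,50],[0,0,0,0,0,0,50],[0,0,0,0,0,0,50]]]'; python3 -c "
from h import *; plan(.6585,-.141,.1014,7.3)"
```

```text
t: 23.08
tcp_pos: [0.6582, -0.1412, 0.104]
tool_rot: [-3.134, -0.202, -0.0]
force: [0.3, 0.4, -0.2]
grip_width: 0.696
grasp_force: 33.3
t: 23.45
tcp_pos: [0.6581, -0.1412, 0.1025]
tool_rot: [-3.134, -0.202, 0.0]
force: [1.7, -0.4, -0.7]
grip_width: 0.698
grasp_force: 33.3
t: 23.82
tcp_pos: [0.6583, -0.1412, 0.1014]
tool_rot: [-3.134, -0.203, -0.001]
force: [-0.8, 0.8, 5.7]
grip_width: 0.694
grasp_force: 34.1
tcp [ 0.6583 -0.1412  0.1014] yaw 7.4 j [-12.  36.  13.  68.   0. 160.] t 23.82 w 0.694 gf 34.1 F [-0.8  0.8  5.7]
 turn [-0.  -0.   0.1] shift(after turn) mm [ 0.2 -0.2  0. ]
```

It seated exactly at 101.4 mm. I'll release it and go for the shallow tote.

```bash
python3 -m inch '[[[0,0,0,0,0,0,100],[0,0,0,0,0,0,100],[0,0,0,0,0,0,100],[0,0,-10,0,0,0,100],[0,0,-25,0,0,0,100],[0,0,-30,0,0,0,100],[0,0,-25,0,0,-10,100],[0,0,0,0,0,-10,100]]]'; python3 -m inch '[[[0,0,0,0,0,-10,100],[0,0,0,0,0,-10,100],[0,0,0,0,0,-10,100],[0,0,0,0,0,-10,100],[0,0,0,0,0,-10,100],[0,0,0,0,0,-10,100],[0,0,0,0,0,-10,100],[0,0,0,0,0,-10,100]]]'; python3 -m inch '[[[0,0,0,0,0,-10,100],[0,0,0,0,0,-10,100],[0,0,0,0,0,-10,100],[0,0,0,0,0,-10,100],[0,0,0,0,0,-9.7,100],[0,0,0,0,0,0,100]]]'; python3 -c "
from h import *; plan(.4422,.0072,.10,157)"
```

```text
t: 24.82
tcp_pos: [0.6592, -0.1415, 0.1941]
tool_rot: [3.049, 0.752, 0.006]
force: [0.6, 0.2, -0.7]
grip_width: 0.999
grasp_force: 0.0
t: 25.82
tcp_pos: [0.6582, -0.1413, 0.1918]
tool_rot: [-1.853, -2.537, -0.002]
force: [0.2, -0.4, -0.7]
grip_width: 0.999
grasp_force: 0.0
t: 26.58
tcp_pos: [0.6583, -0.1413, 0.1917]
tool_rot: [0.625, 3.078, 0.001]
force: [-0.6, -0.3, 0.1]
grip_width: 1.002
grasp_force: 0.0
tcp [ 0.6583 -0.1413  0.1917] yaw 157.0 j [-12.  34.  24.  80.   0.  11.] t 26.57 w 1.002 gf 0.0 F [-0.6 -0.3  0.1]
 turn [0.1 0.  0. ] shift(after turn) mm [256.9  52.3  91.7]
```

```bash
python3 -m inch '[[[32.1,6.5,0,0,0,0,100],[32.1,6.5,0,0,0,0,100],[32.1,6.5,5,0,0,0,100],[32.1,6.5,5,0,0,0,100],[32.1,6.5,17,0,0,0,100],[32.1,6.5,17,0,0,0,100],[32.1,6.5,17,0,0,0,100],[32.2,6.8,17,0,0,0,100]]]'; python3 -m inch '[[[0,0,13,0,0,0,100],[0,0,0,0,0,0,100],[0,0,0,0,0,0,100]]]'; python3 -c "
from m import *; plan(.4422,.0072,.022,157)
for n in('top','scene'):
    im=grab(n,n[0]+'5.png'); rim(cloud(im),.657,-.141,.096,.15)"
```

```text
t: 27.58
tcp_pos: [0.4412, 0.0075, 0.1131]
tool_rot: [0.632, 3.077, 0.002]
force: [-0.2, 1.1, -0.4]
grip_width: 1.0
grasp_force: 0.0
t: 27.95
tcp_pos: [0.4429, 0.0066, 0.1008]
tool_rot: [0.626, 3.078, 0.002]
force: [0.4, -0.3, -0.1]
grip_width: 1.0
grasp_force: 0.0
tcp [0.4429 0.0066 0.1008] yaw 157.0 j [  1.  10. -26.  54.   0.  24.] t 27.95 w 1.000 gf 0.0 F [ 0.4 -0.3 -0.1]
 turn [ 0.1  0.  -0. ] shift(after turn) mm [ 0.9  0.3 78.8]
380 [ 668.1 -138. ] [ 62.2 129.2] ang 7.7 z med/97 [0.1102 0.1208]
328 [ 666.9 -141.6] [ 64.3 129. ] ang 8.7 z med/97 [0.1099 0.1231]
```

The middle tote is seated at (660,-141), rim 119 mm. Next I'll grip the shallow one.

```bash
python3 -m inch '[[[1,0.5,20,0,0,0,100],[0,0,25,0,0,0,100],[0,0,20,0,0,0,100],[0,0,14,0,0,0,100],[0,0,0,0,0,0,100],[0,0,0,0,0,0,50],[0,0,0,0,0,0,50],[0,0,0,0,0,0,50]]]' 30;  python3 -m inch '[[[0,0,0,0,0,0,50],[0,0,0,0,0,0,50],[0,0,0,0,0,0,50],[0,0,0,0,0,0,50]]]';python3 -c "
from h import *; plan(.4422,.0072,.175,157)"
```

```text
t: 29.05
tcp_pos: [0.4418, 0.0079, 0.022]
tool_rot: [0.624, 3.078, 0.002]
force: [-0.9, 0.1, 5.0]
grip_width: 0.696
grasp_force: 31.9
t: 29.55
tcp_pos: [0.4418, 0.0079, 0.022]
tool_rot: [0.624, 3.078, 0.002]
force: [-1.7, -0.7, 6.3]
grip_width: 0.696
grasp_force: 32.0
tcp [0.4418 0.0079 0.022 ] yaw 157.1 j [  1.  15. -32.  43.   0.  24.] t 29.55 w 0.696 gf 32.0 F [-1.7 -0.7  6.3]
 turn [0.1 0.1 0.1] shift(after turn) mm [  -0.6   -0.5 -153. ]
```

```bash
python3 -m inch '[[[0,0,-15,0,0,0,50],[0,0,-25,0,0,0,50],[0,0,-30,0,0,0,50],[0,0,-35,0,0,-10,50],[0,0,-35,0,0,-10,50],[0,0,-15,0,0,-10.4,50],[0,0,0,0,0,0,50],[0,0,0,0,0,0,50]]]';python3 -c "
from h import *; plan(.659,-.141,.175,187.5)"
```

```text
t: 30.55
tcp_pos: [0.4408, 0.0078, 0.1755]
tool_rot: [0.198, -3.135, -0.002]
force: [0.0, 1.0, -2.1]
grip_width: 0.7
grasp_force: 33.9
tcp [0.4408 0.0078 0.1755] yaw -172.8 j [  1.   7. -18.  65.   0.  -6.] t 30.55 w 0.700 gf 33.9 F [ 0.   1.  -2.1]
 turn [ 0.1 -0.  -0.3] shift(after turn) mm [-196.9 -176.     0.5]
```

```bash
python3 -m inch '[[[-28.1,-25.1,0,0,0,0,50],[-28.1,-25.1,0,0,0,0,50],[-28.1,-25.1,0,0,0,0,50],[-28.1,-25.1,0,0,0,0,50],[-28.1,-25.1,0,0,0,0,50],[-28.1,-25.1,0,0,0,0,50],[-28.1,-25.4,0,0,0,0,50],[0,0,0,0,0,0,50]]]';python3 -m inch '[[[0,0,10,0,0,0,50],[0,0,15,0,0,0,50],[0,0,0,0,0,0,50],[0,0,0,0,0,0,50]]]'; python3 -c "
from h import *; plan(.659,-.141,.142,187.5)"
```

```text
t: 31.55
tcp_pos: [0.6598, -0.1423, 0.1734]
tool_rot: [0.198, -3.133, -0.002]
force: [-0.3, 0.3, -1.5]
grip_width: 0.7
grasp_force: 33.8
t: 32.05
tcp_pos: [0.6589, -0.1408, 0.1513]
tool_rot: [-0.205, 3.135, 0.001]
force: [0.1, 0.7, -1.4]
grip_width: 0.691
grasp_force: 33.8
tcp [ 0.6589 -0.1408  0.1513] yaw -172.5 j [-12.  35.  19.  74.   0. -20.] t 32.05 w 0.691 gf 33.8 F [ 0.1  0.7 -1.4]
 turn [ 0.1  0.  -0. ] shift(after turn) mm [-0.1 -0.2  9.3]
```

```bash
python3 -m inch '[[[0,0,6,0,0,0,50],[0,0,2,0,0,0,50],[0,0,2,0,0,0,50],[0,0,0,0,0,0,50],[0,0,0,0,0,0,50]]]'; python3 -m inch '[[[0,0,1.5,0,0,0,50],[0,0,0,0,0,0,50],[0,0,0,0,0,0,50]]]';python3 -m inch '[[[0,0,1.5,0,0,0,50],[0,0,0,0,0,0,50],[0,0,0,0,0,0,50]]]';python3 -m inch '[[[0,0,1.5,0,0,0,50],[0,0,0,0,0,0,50],[0,0,0,0,0,0,50]]]'; python3 -c "
from h import *; plan(.659,-.141,.136,187.5)"
```

```text
t: 32.67
tcp_pos: [0.6592, -0.1411, 0.1411]
tool_rot: [-0.205, 3.135, 0.001]
force: [0.0, 0.4, -1.8]
grip_width: 0.694
grasp_force: 33.8
t: 33.05
tcp_pos: [0.6591, -0.141, 0.1395]
tool_rot: [-0.205, 3.135, 0.001]
force: [0.2, 0.4, -1.8]
grip_width: 0.694
grasp_force: 33.8
t: 33.42
tcp_pos: [0.6591, -0.1411, 0.138]
tool_rot: [0.205, -3.135, -0.001]
force: [0.1, -0.5, -1.0]
grip_width: 0.696
grasp_force: 33.8
t: 33.8
tcp_pos: [0.6591, -0.1411, 0.1365]
tool_rot: [-0.205, 3.135, 0.001]
force: [0.0, 0.0, -1.3]
grip_width: 0.694
grasp_force: 33.8
tcp [ 0.6591 -0.1411  0.1365] yaw -172.5 j [-12.  35.  17.  72.   0. -20.] t 33.80 w 0.694 gf 33.8 F [ 0.   0.  -1.3]
 turn [ 0.1  0.  -0. ] shift(after turn) mm [0.1 0.1 0.5]
```

```bash
python3 -m inch '[[[0,0,1,0,0,0,50],[0,0,0,0,0,0,50],[0,0,0,0,0,0,50]]]';python3 -m inch '[[[0,0,0.5,0,0,0,50],[0,0,0,0,0,0,50],[0,0,0,0,0,0,50]]]'
```

```text
t: 34.17
tcp_pos: [0.6593, -0.1411, 0.136]
tool_rot: [-0.205, 3.134, 0.001]
force: [-2.9, 0.6, 5.5]
grip_width: 0.695
grasp_force: 34.6
t: 34.55
tcp_pos: [0.6593, -0.1411, 0.1359]
tool_rot: [-0.205, 3.134, 0.001]
force: [-3.5, 0.8, 9.4]
grip_width: 0.694
grasp_force: 35.4
```

Contact at 136 mm, so it's seated. I'll release and go to the lid at (668,133), bar at 122.5°.

```bash
python3 -m inch '[[[0,0,0,0,0,0,100],[0,0,0,0,0,0,100],[0,0,0,0,0,0,100],[0,0,-10,0,0,0,100],[0,0,-25,0,0,0,100],[0,0,-30,0,0,10,100],[0,0,0,0,0,10,100],[0,0,0,0,0,10,100]]]'; python3 -m inch '[[[0,0,0,0,0,10,100],[0,0,0,0,0,10,100],[0,0,0,0,0,10,100],[0,0,0,0,0,5,100],[0,0,0,0,0,0,100]]]'; python3 -c "
from h import *; plan(.668,.133,.10,122.5)"
```

```text
t: 35.55
tcp_pos: [0.6594, -0.1412, 0.2012]
tool_rot: [0.622, 3.078, 0.001]
force: [0.3, 0.7, -0.1]
grip_width: 1.001
grasp_force: 0.0
t: 36.17
tcp_pos: [0.6592, -0.1411, 0.2006]
tool_rot: [1.51, 2.755, 0.001]
force: [0.2, -0.2, 0.3]
grip_width: 1.0
grasp_force: 0.0
tcp [ 0.6592 -0.1411  0.2006] yaw 122.5 j [-12.  35.  26.  81.   0.  45.] t 36.17 w 1.000 gf 0.0 F [ 0.2 -0.2  0.3]
 turn [ 0. -0.  0.] shift(after turn) mm [226.5 154.7 100.6]
```

```bash
python3 -m inch '[[[28.3,19.3,0,0,0,0,100],[28.3,19.3,0,0,0,0,100],[28.3,19.3,0,0,0,0,100],[28.3,19.3,0,0,0,0,100],[28.3,19.3,20,0,0,0,100],[28.3,19.3,20,0,0,0,100],[28.3,19.3,20,0,0,0,100],[28.4,19.6,20,0,0,0,100]]]'; python3 -m inch '[[[0,0,20,0,0,0,100],[0,0,0,0,0,0,100],[0,0,0,0,0,0,100]]]'; python3 -c "
from m import *; plan(.668,.133,.025,122.5)
for n in('top','scene'):
    im=grab(n,n[0]+'6.png'); rim(cloud(im),.657,-.141,.13,.2)
a=cv2.imread('pics/t6.png')[150:240,310:400]; b=cv2.imread('pics/s6.png')[190:300,230:340]
cv2.imwrite('pics/c6.png',np.hstack([cv2.resize(i,(400,400),interpolation=cv2.INTER_CUBIC) for i in(a,b)]))"
```

```text
t: 37.17
tcp_pos: [0.668, 0.1343, 0.1201]
tool_rot: [-1.508, -2.756, -0.002]
force: [0.2, -0.3, 0.5]
grip_width: 1.0
grasp_force: 0.0
t: 37.55
tcp_pos: [0.6684, 0.1328, 0.1014]
tool_rot: [1.51, 2.754, 0.002]
force: [-0.8, 0.6, -1.0]
grip_width: 0.999
grasp_force: 0.0
tcp [0.6684 0.1328 0.1014] yaw 122.5 j [11. 37. 15. 68.  0. 69.] t 37.55 w 0.999 gf 0.0 F [-0.8  0.6 -1. ]
 turn [ 0.1 -0.   0. ] shift(after turn) mm [ 0.4 -0.2 76.4]
447 [ 652.9 -139.9] [ 63.3 129.7] ang 7.7 z med/97 [0.1428 0.1556]
362 [ 652.4 -143.5] [ 64.5 129.1] ang 7.1 z med/97 [0.1431 0.158 ]
```

View pics/c6.png

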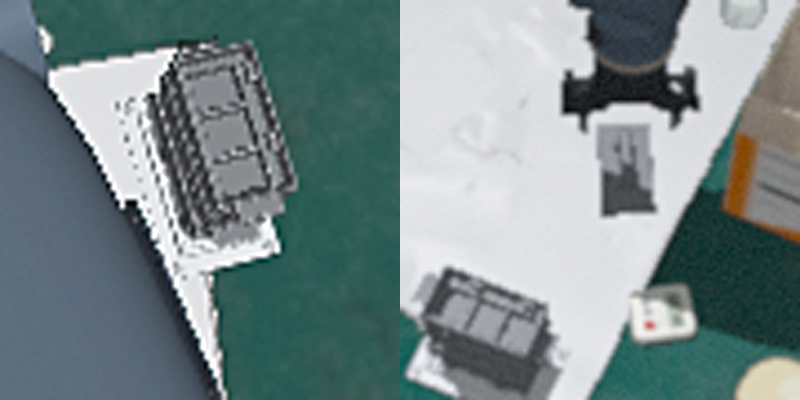

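All three totes are stacked level, with the rim at about 154 mm and the centre near (660,-141). The hand is aligned with the lid bar, so I'll descend and grip it.

```bash
python3 -m inch '[[[0,0,20,0,0,0,100],[0,0,25,0,0,0,100],[0,0,20,0,0,0,100],[0,0,9.5,0,0,0,100],[0,0,0,0,0,0,100],[0,0,0,0,0,0,5],[0,0,0,0,0,0,5],[0,0,0,0,0,0,5]]]' 30;  python3 -m inch '[[[0,0,0,0,0,0,5],[0,0,0,0,0,0,5],[0,0,0,0,0,0,5],[0,0,0,0,0,0,5],[0,0,0,0,0,0,5],[0,0,0,0,0,0,5]]]';python3 -c "
from h import *; plan(.668,.133,.205,122.5)"
```

```text
t: 38.65
tcp_pos: [0.6682, 0.1332, 0.0262]
tool_rot: [1.511, 2.754, 0.002]
force: [0.9, -0.3, 0.8]
grip_width: 0.377
grasp_force: 0.0
t: 39.4
tcp_pos: [0.6681, 0.1333, 0.026]
tool_rot: [-1.511, -2.754, -0.002]
force: [-0.1, 1.1, 5.9]
grip_width: 0.134
grasp_force: 31.3
tcp [0.6681 0.1333 0.026 ] yaw 122.5 j [11. 40.  9. 59.  0. 69.] t 39.40 w 0.134 gf 31.3 F [-0.1  1.1  5.9]
 turn [ 0. -0. -0.] shift(after turn) mm [  -0.2   -0.2 -179. ]
```

```bash
python3 -m inch '[[[0,0,-15,0,0,0,5],[0,0,-25,0,0,0,5],[0,0,-30,0,0,0,5],[0,0,-35,0,0,-10,5],[0,0,-35,0,0,-10,5],[0,0,-30,0,0,-10,5],[0,0,-10,0,0,-10,5],[0,0,0,0,0,-10,5]]]';python3 -m inch '[[[0,0,0,0,0,-10,5],[0,0,0,0,0,-5,5],[0,0,0,0,0,0,5],[0,0,0,0,0,0,5]]]'; python3 -c "
from h import *; plan(.660,-.141,.205,187.5)"
```

```text
t: 40.4
tcp_pos: [0.6682, 0.133, 0.2077]
tool_rot: [0.197, 3.134, 0.002]
force: [-0.0, 1.2, -0.5]
grip_width: 0.131
grasp_force: 30.4
t: 40.9
tcp_pos: [0.6679, 0.133, 0.2061]
tool_rot: [-0.202, 3.135, 0.001]
force: [-0.0, 0.0, -1.4]
grip_width: 0.134
grasp_force: 30.4
tcp [0.6679 0.133  0.2061] yaw -172.6 j [11. 36. 28. 82.  0.  4.] t 40.90 w 0.134 gf 30.4 F [-0.   0.  -1.4]
 turn [ 0.1  0.  -0.1] shift(after turn) mm [  43.6 -270.6    1.1]
```

```bash
python3 -m inch '[[[4.8,-30.1,0,0,0,0,5],[4.8,-30.1,0,0,0,0,5],[4.8,-30.1,0,0,0,0,5],[4.8,-30.1,0,0,0,0,5],[4.8,-30.1,0,0,0,0,5],[4.8,-30.1,0,0,0,0,5],[4.8,-30.1,0,0,0,0,5],[5,-30.1,0,0,0,0,5]]]';python3 -m inch '[[[5,-29.8,0,0,0,0,5],[0,0,0,0,0,0,5],[0,0,0,0,0,0,5],[0,0,10,0,0,0,5],[0,0,8,0,0,0,5],[0,0,0,0,0,0,5],[0,0,0,0,0,0,5]]]'; python3 -c "
from h import *; plan(.660,-.141,.176,187.5)"
```

```text
t: 41.9
tcp_pos: [0.6609, -0.1117, 0.2057]
tool_rot: [-0.203, 3.135, 0.001]
force: [-0.1, 0.3, -1.4]
grip_width: 0.133
grasp_force: 30.4
t: 42.78
tcp_pos: [0.66, -0.1408, 0.1876]
tool_rot: [0.205, -3.135, -0.001]
force: [-0.4, -0.5, -1.4]
grip_width: 0.133
grasp_force: 30.4
tcp [ 0.66   -0.1408  0.1876] yaw -172.5 j [-12.  35.  24.  79.   0. -20.] t 42.77 w 0.133 gf 30.4 F [-0.4 -0.5 -1.4]
 turn [ 0.1  0.  -0. ] shift(after turn) mm [ 0.  -0.2 11.6]
```

```bash
python3 -m inch '[[[0,0,3,0,0,0,5],[0,0,3,0,0,0,5],[0,0,0,0,0,0,5],[0,0,0,0,0,0,5]]]'; python3 -m inch '[[[0,0,1.5,0,0,0,5],[0,0,0,0,0,0,5],[0,0,0,0,0,0,5]]]';python3 -m inch '[[[0,0,1.5,0,0,0,5],[0,0,0,0,0,0,5],[0,0,0,0,0,0,5]]]';  python3 -m inch '[[[0,0,1.5,0,0,0,5],[0,0,0,0,0,0,5],[0,0,0,0,0,0,5]]]'; python3 -c "
from h import *; plan(.660,-.141,.176,187.5)"
```

```text
t: 43.28
tcp_pos: [0.66, -0.1409, 0.1815]
tool_rot: [-0.205, 3.135, 0.001]
force: [0.6, -0.2, -0.6]
grip_width: 0.133
grasp_force: 30.4
t: 43.65
tcp_pos: [0.66, -0.1409, 0.18]
tool_rot: [-0.205, 3.135, 0.001]
force: [-0.3, -0.7, -0.4]
grip_width: 0.135
grasp_force: 30.4
t: 44.02
tcp_pos: [0.66, -0.1409, 0.1785]
tool_rot: [0.205, -3.135, -0.001]
force: [-0.6, 0.0, -1.3]
grip_width: 0.135
grasp_force: 30.4
t: 44.4
tcp_pos: [0.66, -0.1409, 0.177]
tool_rot: [0.205, -3.135, -0.001]
force: [-0.7, 0.7, -0.7]
grip_width: 0.128
grasp_force: 30.4
tcp [ 0.66   -0.1409  0.177 ] yaw -172.5 j [-12.  35.  22.  78.   0. -20.] t 44.40 w 0.128 gf 30.4 F [-0.7  0.7 -0.7]
 turn [ 0.1  0.  -0. ] shift(after turn) mm [-0.  -0.1  1. ]
```

The plug has entered the mouth. I'll finish the seating, release and rise.

```bash
python3 -m inch '[[[0,0,1.2,0,0,0,5],[0,0,0,0,0,0,5],[0,0,0,0,0,0,5]]]'; python3 -m inch '[[[0,0,0.5,0,0,0,5],[0,0,0,0,0,0,5],[0,0,0,0,0,0,5]]]'
```

```text
t: 44.78
tcp_pos: [0.6601, -0.1409, 0.1759]
tool_rot: [-0.205, 3.135, 0.001]
force: [-0.1, -0.8, 2.5]
grip_width: 0.132
grasp_force: 30.7
t: 45.15
tcp_pos: [0.6602, -0.141, 0.1759]
tool_rot: [-0.205, 3.134, 0.001]
force: [-0.7, -0.1, 6.6]
grip_width: 0.129
grasp_force: 31.5
```

```bash
python3 -m inch '[[[0,0,0,0,0,0,60],[0,0,0,0,0,0,60],[0,0,0,0,0,0,60],[0,0,0,0,0,0,60],[0,0,0,0,0,0,60],[0,0,-15,0,0,0,60],[0,0,-25,0,0,0,60],[0,0,-15,0,0,0,60]]]'; python3 -m inch '[[[30,0,0,0,0,0,60],[40,0,0,0,0,0,60],[40,0,0,0,0,0,60],[40,0,0,0,0,0,60],[40,0,0,0,0,0,60],[40,-20,0,0,0,0,60],[0,0,0,0,0,0,60],[0,0,0,0,0,0,60]]]'; python3 -c "
from m import *; plan(.660,-.141,.176,187.5)
for n in('top','scene'):
    im=grab(n,n[0]+'7.png'); P=cloud(im); rim(P,.657,-.141,.145,.167); rim(P,.657,-.141,.18,.21,.06)
a=cv2.imread('pics/t7.png')[140:240,300:400]; b=cv2.imread('pics/s7.png')[230:330,210:310]
cv2.imwrite('pics/c7.png',np.hstack([cv2.resize(i,(400,400),interpolation=cv2.INTER_CUBIC) for i in(a,b)]))"
```

```text
t: 46.15
tcp_pos: [0.6604, -0.141, 0.2328]
tool_rot: [-0.205, 3.133, 0.0]
force: [0.5, 0.3, -0.5]
grip_width: 0.603
grasp_force: 0.0
t: 47.15
tcp_pos: [0.4351, -0.1909, 0.2312]
tool_rot: [-0.204, 3.134, 0.001]
force: [-0.7, -0.6, -0.4]
grip_width: 0.603
grasp_force: 0.0
tcp [ 0.4351 -0.1909  0.2312] yaw -172.5 j [-24.   9.  -7.  74.   0. -31.] t 47.15 w 0.603 gf 0.0 F [-0.7 -0.6 -0.4]
 turn [ 0.   0.1 -0. ] shift(after turn) mm [-229.5   20.2   55.2]
641 [ 654.4 -139.9] [ 64.2 132.6] ang 7.4 z med/97 [0.1568 0.163 ]
91 [ 660.2 -139.2] [13.6 62.9] ang 8.2 z med/97 [0.1895 0.1937]
488 [ 653.4 -142.7] [ 66.  131.8] ang 6.8 z med/97 [0.1574 0.1641]
73 [ 660.9 -142.5] [14.5 62.9] ang 7.8 z med/97 [0.1901 0.1967]
```

View pics/c7.png

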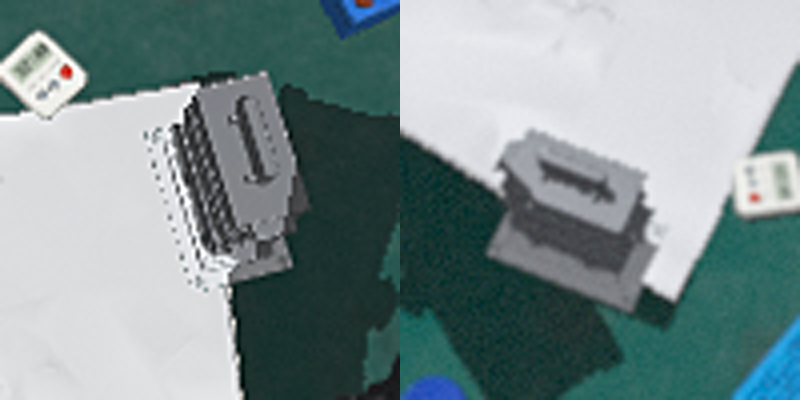

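The lid lies flat on the stack, centred at (660.5,-141), with the bar top at about 192 mm as expected. The hand is clear.

```bash
python3 -c "
from h import *; print(robot.job_done())"
```

```text
the job is handed in; nothing more can be done
None
```

The three totes are stacked on the base with tabs at alternate ends and the lid on top, all seated and released; I handed the job in at about 47 s, and the jar, bottle and timer were not touched (no pass or fail result was returned).

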